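# Find the hidden release notch and pop the filter flap

## Robot

A 7-joint arm with a two-finger parallel gripper is mounted at the origin on the work surface. World frame = base frame: x ahead of the robot, y to its left, z up, the work surface at z = 0. Lengths are in m, angles in rad, forces in N, time in s.
With the tool pointing down it reaches from about 0.4 to 0.85 m from the base axis. Payload 4.5 kg.
Tool frame: the origin (TCP) lies on the centre line of the jaws, within the pads' length; the fingertips stand 17 mm ahead of it and the grasp point (between the pads) lies 2 mm behind it (r.tip_reach is the distance from the TCP to the fingertips, in m); z points along the fingers, y is the line along which they close (so a half turn about z gives the same grasp; the last joint's range is limited). The gripper opens to 88 mm and grips with 3 to 60 N. Pads are 18 mm wide; open, the fingers measure 123 mm over their backs; the gripper's body (75 mm by 187 mm) begins 45 mm behind the grasp point.
Start: joints at [1.242, 0.689, -0.195, 1.565, 0.157, 0.902, -0.215], TCP at [0.222, -0.584, 0.256] pointing down, gripper open.
Joint ranges: [-3.01, 3.01], [-0.46, 2.08], [-1.47, 1.51], [0.13, 2.56], [-1, 4.14], [0.04, 2.09], [-2.66, 2.66]. Speed limits (rad/s): [2.57, 2.57, 3.14, 3.14, 3.14, 3.14, 3.14].

## Interface

Orientations are given as a unit quaternion [x, y, z, w].
In Python, from plant import r gives the robot as it stands.
- The arm moves only by the tool step_arm, never from a script. Its argument "steps" is a list of rows, each a list of 7 numbers: the shift along the tool's x, y, z in cm, then the turn, a rotation vector about the tool's x, y, z in degrees, then the gripper's target within -1 to 1 (shut at 1, half-way at 0, fully open at -1). A call has 1 to 8 rows; each row shifts and turns the commanded pose from where the row before left it, along the tool's axes as they then stand; what a row does not reach is not made up. A row lasts 1/8 s, in which the tool goes at most 62.5 mm and 10.7 degrees, less where a joint would pass 70% of its speed; a pose out of reach is approached as far as the arm can. A call with a gripper value outside its range is refused whole. The fingers move at their own pace and stop on an object; "force" is the grip in N (left out, the last holds). Time passes only in rows, so rows that do not move let the fingers close. It gives the time, the measured TCP pose, the force, the opening and the grip force at its end, in the units of the state.
- r.get_state(): the state, without advancing time (a new reading comes with each control period).
- r.snapshot(name): name is "scene" or "top"; returns a dict with "pixels" (384x512x3 uint8, red, green, blue), "fx", "fy", "cx", "cy" (pixels), "dist_coeffs" ([k1, k2, p1, p2, k3] as OpenCV has them; the pictures are not rectified), "cam_to_world" (4x4, takes a point from camera to world coordinates). Camera axes: x right, y down, z forward; pixel columns grow to the right and rows downward; lengths in m; the calibration is good to about 2 mm. A picture is of the moment at which its call begins. There is no depth.
- r.finish_job(): hands the job in; it is judged then, once.
The state is a dict: "clock": time; "q": joint angles; "qd": joint speeds; "joint_torque": joint torques, N m; "tool_pos": TCP position; "eef_rot": TCP orientation; "contact_force": force on the tool from outside, world axes, zero at the start; "moment": the same for the moment, N m; "opening": opening from 0.0 (shut) to 1.0 (fully open); "finger_force": force on a finger pad.
Only numpy, scipy, OpenCV 4.12 (cv2) and the standard library are available. Lean on these libraries where they do the work, as an engineer would, in place of code of your own. Each camera call takes 0.05 s, during which the arm holds its last target. There are 200 camera calls.

## Task

The orange engine cowl's filter flap is held shut by a catch hidden in a finger notch somewhere along the black rim. Put a closed fingertip on top of the rim at its yellow end, sweep it along the rim until it drops into the notch, then press the catch inside the notch fully down so that it stays down and the flap pops ajar. Take the hand away, and leave the spark plug, socket, oil bottle and screwdriver where they are.

Things in the scene. Friction and masses are not known exactly. Their poses are not given: they have to be found in the camera images.
- cowl: Orange engine cowl, 320 mm (y) by 230 mm (x), bolted to the bench, immovable. Origin on the bench (z = 0) below the middle of the rim's centre line; own y along the rim, own x across it towards the flap (away from the robot at yaw 0). The orange flap lies at x = 33 to 172 mm, its top 82 mm high, hinged at its far edge; beside it, from y = +114 mm, an orange shoulder 92 mm high.
- rim_start (a point): The point on the centre line of the rim's flat top where the yellow end mark meets the black rim: cowl x = 0, y = -110, z = 100 mm. The yellow mark is 16 mm long (y), level with the rim. Start the sweep 10 to 30 mm from this point, on the black (towards cowl +y). The rim is straight, 40 mm wide across (x) and rigid.
- rim_end (a point): The other end of the black rim, centre line of its top: cowl x = 0, y = +114, z = 100 mm (orange and level beyond it). The notch, a slot right across the rim, 44 mm wide along y with upright walls, has its centre anywhere from y = -10 to +75 mm; its place is not reported and differs each time. From above it shows as a gap with a dark grey ribbed floor, the catch, 12 mm below the rim's top.
- catch (a joint): The dark grey ribbed catch bar, bare only in the notch (36 by 44 mm of it); how far it is pressed straight down, in m: 0 = up (locked), 0.008 = fully down (its top then 20 mm below the rim's top). It resists with about 4 to 8 N, has no return spring and stays where it is left.
- flap (a joint): Opening angle of the filter flap, rad: 0 = shut, about 0.22 = ajar (its edge near the rim then stands about 30 mm higher than shut, 112 mm above the bench). A linkage lifts it as the catch goes down; it is not to be pried.
- plug: White spark plug standing loose on the bench, 24 mm across, 60 mm high, origin at the centre of its foot. Stands 80 to 120 mm before the rim (cowl's -x side). Bystander.
- socket: Steel plug socket (tube), 28 mm across, 60 mm high, standing, origin at the centre of its foot. Stands 80 to 120 mm before the rim (cowl's -x side). Bystander.
- oil: White oil bottle with red cap, 56 mm across, 130 mm high, standing beside the cowl's yellow end, origin at the centre of its foot. Bystander.
- driver: Screwdriver, 190 mm long, lying on the bench along its own x beside the other end of the cowl. Bystander.

How it is judged:
On the way, in this order (a step that is already met when the one before it is completed fails the run):
1. a fingertip rests on the rim near its yellow end (cowl y below -72 mm) (contact force between the fingers and cowl above 0.3 N and x of the grasp point in the frame of cowl between -0.03 and 0.03 m and value of joint catch below 0.002 m and y of the grasp point in the frame of cowl below -0.072 m), for 0.05 s.
2. the fingertip, touching the rim, has swept on along it (cowl y between -68 and -30 mm), the catch still up (contact force between the fingers and cowl above 0.3 N and x of the grasp point in the frame of cowl between -0.03 and 0.03 m and value of joint catch below 0.002 m and y of the grasp point in the frame of cowl between -0.068 and -0.03 m), for 0.05 s.
3. the fingers press the catch down, at least 6.5 of its 8 mm (value of joint catch above 0.0065 m and contact force between the fingers and cowl above 1 N and x of the grasp point in the frame of cowl between -0.03 and 0.03 m), for 0.05 s.
At the end, for the whole second after the job is handed in: The catch stays down (at least 6.5 of 8 mm), the flap stands ajar (over 0.15 rad) and at rest, and the plug, socket, bottle and screwdriver are within 15 mm of where they began (value of joint catch above 0.0065 m and value of joint flap above 0.15 rad and velocity of joint flap between -0.05 and 0.05 rad/s and distance of each of plug, socket, oil, driver from where it was at the start of the episode below 0.015 m); the robot touches nothing.
It fails at once if a bystander (plug, socket, bottle or screwdriver) is lifted, carried or pushed by more than 25 mm (distance of any of plug, socket, oil, driver from where it was at the start of the episode above 0.025 m).
It fails at once if the flap is pried open instead (ajar while the catch is up) (value of joint flap above 0.12 rad and value of joint catch below 0.002 m).
It also fails if it takes over 64 s, if anything falls off the work surface, if the arm or the gripper's body presses on something with over 40 N, if the wrist force passes 120 N, or if a joint passes its speed limit or range.

## Working session

There is one attempt and no reset: what is moved stays moved. The work goes in short steps, Python scripts to look and compute and a tool call to move; the robot and the scene stay as the last step left them, time stands still between calls to the robot, and variables do not carry over. Pictures are saved under pics/ and viewed, at most 10 in all, crops included, and the job is handed in when it is done.

Besides the shell and the picture viewer there is one more tool, called after ">>>" by a JSON object that holds its "method" and its "body", one argument or row to a line. step_arm: Moves the arm, as the interface text tells. Its arguments: {"type":"object","properties":{"steps":{"type":"array","items":{"type":"array","items":{"type":"number"}}},"force":{"type":"number"}},"required":["steps"]}

```bash
mkdir -p pics; python3 - <<'E'
from plant import r
import cv2,pickle
d={}
for n in("scene","top"):
    s=r.snapshot(n); d[n]=s; cv2.imwrite(f"pics/{n}0.png",cv2.cvtColor(s["pixels"],cv2.COLOR_RGB2BGR))
    print(n,s["fx"],s["cx"],s["cy"],s["dist_coeffs"],s["cam_to_world"])
pickle.dump(d,open("s0.pkl","wb"))
print(r.get_state())
E
```

```text
scene 470.53395112989887 254.66098583616372 195.06033676412352 [-0.06830993  0.          0.          0.          0.        ] [[ 0.51368878  0.70163838 -0.49378885  1.05999729]
 [ 0.85797423 -0.41873297  0.29756162 -0.24340235]
 [ 0.00201498 -0.57651217 -0.81708607  0.91913165]
 [ 0.          0.          0.          1.        ]]
top 423.38710156872963 250.50995669372983 190.27859182875892 [-0.06778386  0.          0.          0.          0.        ] [[ 0.01487013 -0.98416322  0.17663987  0.40304955]
 [-0.99979185 -0.01710282 -0.01112394  0.05439088]
 [ 0.01396881 -0.17643769 -0.98421269  1.00208654]
 [ 0.          0.          0.          1.        ]]
{'clock': 0.1, 'q': array([ 1.24181522,  0.68987395, -0.19455406,  1.56620314,  0.15733851,
        0.90251167, -0.21509897]), 'qd': array([ 0.00013204, -0.0011621 , -0.00061748, -0.00251125,  0.00123118,
        0.00043268,  0.00095944]), 'joint_torque': array([-2.63102353e-03, -5.28495347e+01, -1.27125174e+00, -1.53837222e+01,
       -5.25355933e-02,  2.00246133e-03,  5.37522521e-05]), 'tool_pos': array([ 0.22158173, -0.58384433,  0.25501725]), 'eef_rot': array([ 9.83582388e-01,  1.80457882e-01, -2.06796370e-04, -7.72341631e-04]), 'contact_force': array([-0.39130589,  0.30778395, -0.86999716]), 'moment': array([0.02273452, 0.00477867, 0.06268967]), 'finger_force': 0.0, 'opening': 0.9973002774627623}
```

View pics/top0.png

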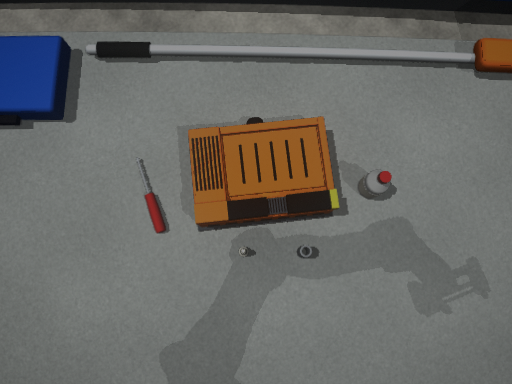

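View pics/scene0.png

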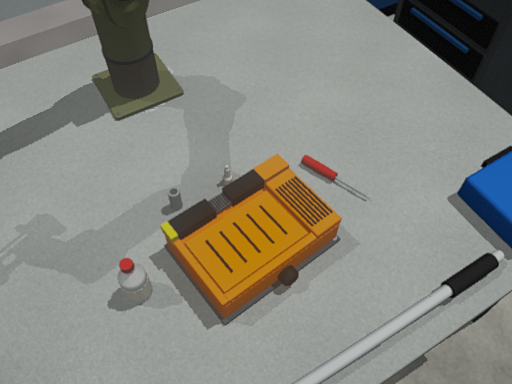

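The top view shows the cowl with its yellow mark near (334,199), the rim running left to about (228,208), the notch near (278,206), the plug at (244,251), the socket at (306,251) and the oil bottle at (378,182). I'll crop the rim for exact pixels.

```bash
python3 - <<'E'
import pickle,cv2
d=pickle.load(open("s0.pkl","rb"))
im=cv2.cvtColor(d["top"]["pixels"],cv2.COLOR_RGB2BGR)[180:265,215:345]
cv2.imwrite("pics/crop.png",cv2.resize(im,None,fx=6,fy=6,interpolation=cv2.INTER_CUBIC))
E
cat > h.py <<'E'
import numpy as np,cv2
def px2w(s,px,z):
    K=np.array([[s["fx"],0,s["cx"]],[0,s["fy"],s["cy"]],[0,0,1]])
    u=cv2.undistortPoints(np.array(px,float).reshape(-1,1,2),K,np.array(s["dist_coeffs"])).reshape(-1,2)
    T=np.array(s["cam_to_world"]); v=np.c_[u,np.ones(len(u))]@T[:3,:3].T
    return T[:3,3]+v*((z-T[2,3])/v[:,2])[:,None]
E
```

```text
(no output)
```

View pics/crop.png

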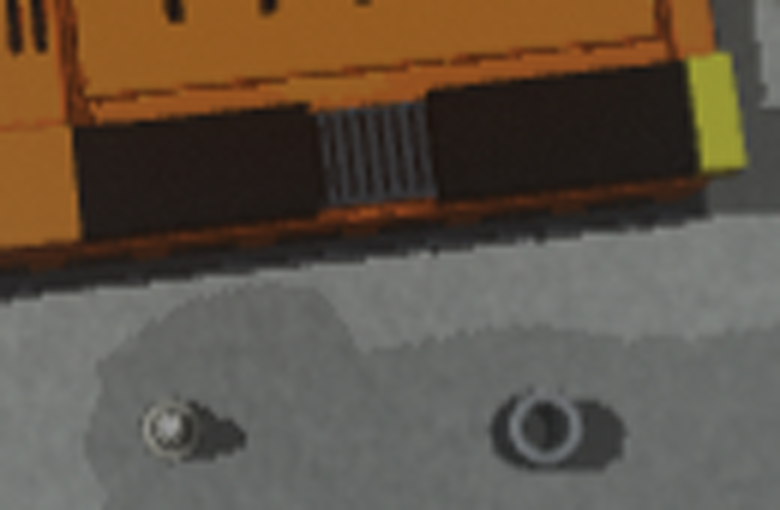

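The crop shows the rim start at (693,118), the rim end at (77,184), and the notch edges at about (316,160) and (433,147), all in crop pixels at 6x.

```bash
python3 - <<'E'
from h import *
import pickle
from plant import r
from scipy.spatial.transform import Rotation as R
s=pickle.load(open("s0.pkl","rb"))["top"]
c=np.array([(693,118),(77,184),(316,160),(433,147)])
P=px2w(s,(c+.5)/6-.5+[215,180],.1); a,b=P[:2]; e=(b-a)/np.linalg.norm(b-a)
print(P,np.linalg.norm(b-a))
ex=np.array([e[1],-e[0],0]); o=(a-e*(-.110)+b-e*.114)/2
print("origin",o,"yaw",np.degrees(np.arctan2(-e[0],e[1])),"notch",[(p-o)@e for p in P[2:]])
for n,p in (("start",o-e*.09),("notch",o+e*np.mean([(q-o)@e for q in P[2:]]))): print(n,p)
print(px2w(s,[(168/6+215,428/6+180),(545/6+215,425/6+180),(385,177)],.06))
st=r.get_state(); M=R.from_quat(st["eef_rot"]).as_matrix(); print(M)
E
```

```text
[[ 0.54819261 -0.12857714  0.1       ]
 [ 0.52055649  0.09309808  0.1       ]
 [ 0.53066288  0.00765463  0.1       ]
 [ 0.53607271 -0.03438644  0.1       ]] 0.22339127345787407
origin [ 0.53462198 -0.01972416  0.1       ] yaw 7.106365957977182 notch [np.float64(0.02765825975684522), np.float64(-0.014729120080940518)]
start [ 0.54575603 -0.1090328   0.1       ]
notch [ 0.53382223 -0.01330925  0.1       ]
[[ 0.43499846  0.05827678  0.06      ]
 [ 0.43807815 -0.08075196  0.06      ]
 [ 0.60853187 -0.26513723  0.06      ]]
[[ 9.34869820e-01  3.54990069e-01 -6.85552803e-04]
 [ 3.54990707e-01 -9.34868713e-01  1.44468718e-03]
 [-1.28052265e-04 -1.59395932e-03 -9.99998721e-01]]
```

>>> {"method": "step_arm", "body": {
  "steps": [
    [4.7,-3.3,0,0,0,0,1],
    [4.7,-3.3,0,0,0,0,1],
    [4.7,-3.3,0,0,0,0,1],
    [4.7,-3.3,0,0,0,0,1],
    [4.7,-3.3,0,0,0,0,1],
    [4.7,-3.3,0,0,0,0,1],
    [4.7,-3.3,0,0,0,0,1],
    [4.7,-3.3,0,0,0,0,1]
  ],
  "force": 10
}}

```text
clock: 1.1
tool_pos: [0.4804, -0.2024, 0.2555]
eef_rot: [0.984, 0.18, -0.0, -0.0]
contact_force: [0.2, -0.4, 0.6]
opening: 0.117
finger_force: 0.0
```

>>> {"method": "step_arm", "body": {
  "steps": [
    [4.7,-3.3,0,0,0,0,1],
    [4.7,-3.3,0,0,0,0,1],
    [0,0,0,0,0,-10,1],
    [0,0,0,0,0,-10,1],
    [0,0,0,0,0,-10,1],
    [0,0,0,0,0,-10,1],
    [0,0,0,0,0,-10,1],
    [0,0,0,0,0,-10,1]
  ]
}}

```text
clock: 2.1
tool_pos: [0.5438, -0.1091, 0.2554]
eef_rot: [0.76, 0.65, -0.0, -0.0]
contact_force: [-1.3, 0.6, -0.1]
opening: 0.007
finger_force: 0.0
```

>>> {"method": "step_arm", "body": {
  "steps": [
    [0,0,0,0,0,-8.3,1],
    [0,0,0,0,0,-8,1],
    [0,0,0,0,0,0,1],
    [0,0,0,0,0,0,1]
  ]
}}

```text
clock: 2.6
tool_pos: [0.544, -0.1091, 0.2555]
eef_rot: [0.663, 0.749, -0.0, -0.0]
contact_force: [0.3, -0.6, -0.1]
opening: 0.009
finger_force: 0.0
```

>>> {"method": "step_arm", "body": {
  "steps": [
    [0,0.2,4.5,0,0,0,1],
    [0,0,4.5,0,0,0,1],
    [0,0,3,0,0,0,1],
    [0,0,1,0,0,0,1],
    [0,0,0,0,0,0,1],
    [0,0,0,0,0,0,1]
  ]
}}

```text
clock: 3.35
tool_pos: [0.5471, -0.1088, 0.127]
eef_rot: [0.662, 0.749, 0.001, 0.001]
contact_force: [-1.4, -0.1, 0.4]
opening: 0.006
finger_force: 0.0
```

>>> {"method": "step_arm", "body": {
  "steps": [
    [0,0,0.2,0,0,0,1],
    [0,0,0.2,0,0,0,1],
    [0,0,0.2,0,0,0,1],
    [0,0,0.1,0,0,0,1],
    [0,0,0.1,0,0,0,1],
    [0,0,0,0,0,0,1]
  ]
}}

```text
clock: 4.1
tool_pos: [0.5461, -0.1087, 0.1176]
eef_rot: [0.662, 0.749, -0.0, -0.0]
contact_force: [0.6, -0.1, -0.3]
opening: 0.006
finger_force: 0.0
```

>>> {"method": "step_arm", "body": {
  "steps": [
    [0,0,0.1,0,0,0,1],
    [0,0,0.1,0,0,0,1],
    [0,0,0,0,0,0,1]
  ]
}}

```text
clock: 4.47
tool_pos: [0.5461, -0.1087, 0.1175]
eef_rot: [0.662, 0.749, -0.0, 0.001]
contact_force: [-4.2, 0.6, 15.6]
opening: 0.003
finger_force: 7.7
```

>>> {"method": "step_arm", "body": {
  "steps": [
    [0,0,0.1,0,0,0,1],
    [0,0,0,0,0,0,1]
  ]
}}

```text
clock: 4.72
tool_pos: [0.5462, -0.1087, 0.1174]
eef_rot: [0.662, 0.749, -0.0, 0.001]
contact_force: [-6.3, 0.1, 23.3]
opening: 0.006
finger_force: 11.9
```

>>> {"method": "step_arm", "body": {
  "steps": [
    [0,0,-0.12,0,0,0,1],
    [0.5,0,0,0,0,0,1],
    [0.5,0,0,0,0,0,1],
    [0.6,0,0,0,0,0,1],
    [0.6,0,0,0,0,0,1],
    [0.6,0,0,0,0,0,1],
    [0.6,0,0,0,0,0,1],
    [0.6,0,0,0,0,0,1]
  ]
}}

```text
clock: 5.72
tool_pos: [0.5431, -0.073, 0.1175]
eef_rot: [0.663, 0.748, -0.001, 0.003]
contact_force: [1.0, -8.5, 9.7]
opening: 0.003
finger_force: 5.0
```

>>> {"method": "step_arm", "body": {
  "steps": [
    [0.5,0,0,0,0,0,1],
    [0.6,0,0,0,0,0,1],
    [0.6,0,0,0,0,0,1],
    [0.6,0,0,0,0,0,1],
    [0.6,0,0,0,0,0,1],
    [0.6,0,0,0,0,0,1]
  ]
}}

```text
clock: 6.48
tool_pos: [0.5383, -0.0371, 0.117]
eef_rot: [0.663, 0.749, -0.001, 0.002]
contact_force: [1.6, -5.9, 7.3]
opening: 0.01
finger_force: 3.8
```

>>> {"method": "step_arm", "body": {
  "steps": [
    [0.6,0,0,0,0,0,1],
    [0.6,0,0,0,0,0,1],
    [0.6,0,0,0,0,0,1],
    [0.6,0,0,0,0,0,1],
    [0,0,0,0,0,0,1]
  ]
}}

```text
clock: 7.1
tool_pos: [0.5337, -0.0095, 0.1158]
eef_rot: [0.661, 0.75, 0.0, -0.0]
contact_force: [0.7, -0.8, -0.1]
opening: 0.012
finger_force: 0.0
```

It dropped: the force went to zero, about 3 mm past the notch centre. Next I recentre and press.

>>> {"method": "step_arm", "body": {
  "steps": [
    [-0.35,0,0,0,0,0,1],
    [0,0,0.4,0,0,0,1],
    [0,0,0.4,0,0,0,1],
    [0,0,0.2,0,0,0,1],
    [0,0,0.2,0,0,0,1],
    [0,0,0,0,0,0,1]
  ]
}}

```text
clock: 7.85
tool_pos: [0.5341, -0.0141, 0.1039]
eef_rot: [0.662, 0.75, -0.0, -0.0]
contact_force: [-0.9, -0.2, 1.2]
opening: 0.004
finger_force: 0.7
```

>>> {"method": "step_arm", "body": {
  "steps": [
    [0,0,0.2,0,0,0,1],
    [0,0,0.2,0,0,0,1],
    [0,0,0.1,0,0,0,1],
    [0,0,0.1,0,0,0,1],
    [0,0,0,0,0,0,1]
  ]
}}

```text
clock: 8.48
tool_pos: [0.5341, -0.0141, 0.098]
eef_rot: [0.662, 0.749, -0.0, 0.0]
contact_force: [-1.1, 0.0, 4.8]
opening: 0.005
finger_force: 2.2
```

>>> {"method": "step_arm", "body": {
  "steps": [
    [0,0,0.1,0,0,0,1],
    [0,0,0.1,0,0,0,1],
    [0,0,0.1,0,0,0,1],
    [0,0,0,0,0,0,1],
    [0,0,0,0,0,0,1]
  ]
}}

```text
clock: 9.1
tool_pos: [0.5342, -0.0141, 0.0971]
eef_rot: [0.662, 0.75, -0.0, 0.001]
contact_force: [-7.1, -1.3, 25.0]
opening: 0.004
finger_force: 12.5
```

The catch is at its hard stop, 20 mm below the rim. Now I retract straight up.

>>> {"method": "step_arm", "body": {
  "steps": [
    [0,0,-0.5,0,0,0,1],
    [0,0,-1.5,0,0,0,1],
    [0,0,-3,0,0,0,1],
    [0,0,-4,0,0,0,1],
    [0,0,-4,0,0,0,1],
    [0,-3,-3,0,0,0,1],
    [-4,-4,0,0,0,0,1],
    [-4,-3,0,0,0,0,1]
  ]
}}

```text
clock: 10.1
tool_pos: [0.4439, -0.1065, 0.2558]
eef_rot: [0.661, 0.75, 0.0, 0.001]
contact_force: [-0.0, -0.0, -0.1]
opening: 0.004
finger_force: 0.0
```

>>> {"method": "step_arm", "body": {
  "steps": [
    [-5,0,0,0,0,0,1],
    [-5,0,0,0,0,0,1],
    [-5,0,0,0,0,0,1],
    [-4,0,0,0,0,0,1],
    [0,0,0,0,0,0,1],
    [0,0,0,0,0,0,1]
  ]
}}

```text
clock: 10.85
tool_pos: [0.4684, -0.2931, 0.2551]
eef_rot: [0.662, 0.75, 0.0, -0.0]
contact_force: [-0.5, -0.0, 0.8]
opening: 0.009
finger_force: 0.0
```

```bash
python3 - <<'E'
from plant import r
import cv2,numpy as np
ims=[cv2.cvtColor(r.snapshot(n)["pixels"],cv2.COLOR_RGB2BGR) for n in("scene","top")]
cv2.imwrite("pics/end.png",np.hstack([cv2.resize(ims[0][130:330,90:390],(400,267)),cv2.resize(ims[1][100:300,110:410],(400,267))]))
print(r.get_state()["contact_force"])
E
```

```text
[-0.18629402 -0.09498811 -0.52064093]
```

View pics/end.png

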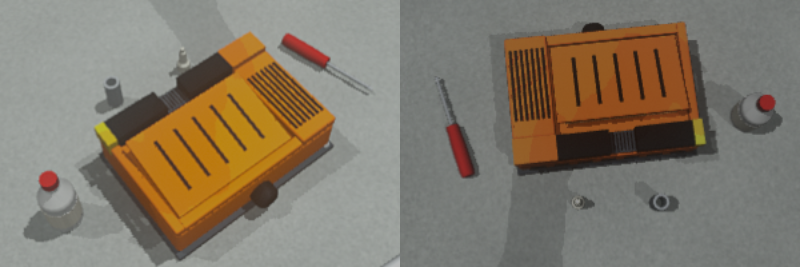

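The flap stands ajar: its near edge is raised in both views, around (215,95) on the left and (615,122) on the right. The plug, socket, bottle and screwdriver are where they were, and the hand is clear.

```bash
python3 -c "
from plant import r
print(r.finish_job())"
```

```text
the job is handed in; nothing more can be done
None
```

I swept the rim, found the notch about 6 mm past the rim's middle and pressed the catch to its stop; the final pictures show the flap ajar, the bystanders in place and the hand clear, and the job is handed in (no verdict was returned).

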